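# Draw a batch of weld nuts from the bench hopper

### The arm

A 7-joint arm with a two-finger parallel gripper is mounted at the origin on the work surface; the furniture and walls round the work are solid. World frame = base frame: x ahead of the robot, y to its left, z up, the work surface at z = 0. Lengths are in m, angles in degrees, forces in N, time in s.
With the tool pointing down it reaches from about 0.35 to 0.9 m from the base axis. Payload 7.2 kg.
Tool frame: the origin (TCP) lies on the centre line of the jaws, within the pads' length; the fingertips stand 25 mm ahead of it and the grasp point (between the pads) lies 6 mm ahead of it; z points along the fingers, y is the line along which they close (so a half turn about z gives the same grasp; the last joint's range is limited). The gripper opens to 88 mm and grips with 3 to 60 N. Pads are 20 mm wide; open, the fingers measure 115 mm over their backs; the gripper's body (75 mm by 178 mm) begins 61 mm behind the grasp point.
Start: joints at [-77.762, 23.554, -0.728, 91.456, 0.321, 64.991, -4.71], TCP at [0.174, 0.6, 0.248] pointing down, gripper open.
Joint ranges: [-169.25, 169.25], [-16.82, 113.86], [-84.01, 82.57], [7.8, 145.47], [-59.2, 239.2], [7.22, 106.19], [-163.78, 163.78]. Speed limits (degrees/s): [136.94, 136.94, 172.46, 172.46, 180, 180, 180].

### API

Orientations are given as a 3x3 rotation matrix whose columns are the frame's x, y, z axes.
In Python, from workcell import env gives the robot as it stands.
- The arm moves only by the tool move_arm, never from a script. Its argument "deltas" is a list of rows, each an object with "delta_pos": the shift along the tool's x, y, z scaled (see below), a list of three; "turn": the turn about the tool's z scaled (see below). A call has 1 to 12 rows; each row shifts and turns the commanded pose from where the row before left it, along the tool's axes as they then stand; what a row does not reach is not made up. The controller multiplies each number of a shift by 150 mm and each number of a turn by 1.5 rad. A row lasts 1/10 s, in which the tool goes at most 50 mm and 8.59 degrees, less where a joint would pass 70% of its speed; a pose out of reach is approached as far as the arm can. A call with a number of a shift or a turn outside -1 to 1 is refused whole. A call with a gripper value outside its range is refused whole. "claw" is the closure, from -1 (fully open) to 1 (shut), set as the call begins (left out, the last holds). The fingers move at their own pace and stop on an object; the grip force is fixed at half the most. Time passes only in rows, so rows that do not move let the fingers close. It gives the time, the measured TCP pose, the force, the opening and the grip force at its end, in the units of the state.
- env.state(): the state, without advancing time (a new reading comes with each control period).
- env.snapshot(name): name is "scene" or "side" or "wrist"; returns a dict with "frame" (420x560x3 uint8, red, green, blue), "K" (3x3 intrinsics, pixels), "T" (4x4, takes a point from camera to world coordinates). Camera axes: x right, y down, z forward; pixel columns grow to the right and rows downward; lengths in m; the calibration is good to about 2 mm. A picture is of the moment at which its call begins. There is no depth.
- env.hand_in(): hands the job in; it is judged then, once.
The state is a dict: "clock": time; "qpos": joint angles; "qvel": joint speeds; "joint_torque": joint torques, N m; "tool_pos": TCP position; "ee_rot": TCP orientation; "ft_force": force on the tool from outside, world axes, zero at the start; "wrist_torque": the same for the moment, N m; "grip_width": finger opening in m; "grasp_force": force on a finger pad.
Only numpy, scipy, OpenCV 4.12 (cv2) and the standard library are available. Lean on these libraries where they do the work, as an engineer would, in place of code of your own. Each camera call takes 0.05 s, during which the arm holds its last target. There are 200 camera calls.

### The job

Set the empty catch pan on the bench squarely under the hopper's spout, handle to the front, then pull the slide gate fully open by its knob so that all the weld nuts drop into the pan, and push the gate fully shut again. Leave the pan with its nuts standing under the spout, and do not disturb the other things on the bench.

Things in the scene. Friction and masses are not known exactly. Their poses are not given: they have to be found in the camera images.
- hopper: Grey sheet-steel hopper on a dark column bolted to the bench. Origin: on the bench under the centre of its outlet; x to its back, z up, the front with the gate knob faces -x. Under the spout it is open to the front and both sides; the column's foot stands behind, x 59 to 95, y +-50 mm. Saddle plate x -50 to 70, y +-56, underside z 114. Spout 64 x 70 mm, down to z 82. Gate housing z 120 to 134.
- outlet (a point): Centre of the lower end of the hopper's spout, 82 mm above the bench; axes as the hopper's. Opening 58 mm (x) by 64 mm (y).
- gate (a joint): Opening of the slide gate in m: 0 fully shut, 0.062 fully open (hard stop); it slides level along the hopper's -x (forward). Dry friction about 3.5 N, it stays where it is left. May start up to 6 mm short of shut.
- gate_knob (a point): Centre of the gate's black knob (moves with the gate), 147 mm above the bench; shut, 90 mm in front of the outlet's centre; axes as the hopper's. Knob: 26 mm thick, round about x, free end 16 mm ahead (-x); 19 mm behind it an upright lug 40 mm wide, 5 thick, z 121 to 163 mm. The bin overhangs it: the hand must come tilted 25 to 45 degrees, fingers pointing forward (+x) and down.
- pan: Loose open catch pan of bare sheet steel, 100 (x) x 108 (y) x 42 mm high outside (rim bead to 45), walls and floor 3 mm, about 0.18 kg. Origin: centre of its underside; its handle points to its -x, z up.
- pan_handle (a point): Grip point on the pan's handle, 115 mm in front (-x) of the pan's centre and 45 mm above its underside; axes as the pan's. The handle is a dark flat bar standing on edge, 12 mm wide (y), 20 mm deep, from the front wall to x -138 mm, rising 17 degrees outward. With the pan under the spout the knob and bin hang over it: hold it with the hand tilted, fingers pointing to the pan and down.
- weld_nut_0: Hex weld nut, 29 x 25 x 13 mm, one of six alike lying loose on the shut gate in the hopper. Origin: centre of its underside.
- weld_nut_1: Hex weld nut, 29 x 25 x 13 mm, one of six alike lying loose on the shut gate in the hopper. Origin: centre of its underside.
- weld_nut_2: Hex weld nut, 29 x 25 x 13 mm, one of six alike lying loose on the shut gate in the hopper. Origin: centre of its underside.
- weld_nut_3: Hex weld nut, 29 x 25 x 13 mm, one of six alike lying loose on the shut gate in the hopper. Origin: centre of its underside.
- weld_nut_4: Hex weld nut, 29 x 25 x 13 mm, one of six alike lying loose on the shut gate in the hopper. Origin: centre of its underside.
- weld_nut_5: Hex weld nut, 29 x 25 x 13 mm, one of six alike lying loose on the shut gate in the hopper. Origin: centre of its underside.
- oil_bottle: Bystander: yellow bottle with a red tip, 66 mm wide, 205 mm tall. Origin: centre of its underside.
- bearing_ring: Bystander: bare steel ring lying flat, 96 mm across, 20 mm high. Origin: centre of its underside.
- tin: Bystander: empty open tin, 76 mm wide, 111 mm tall. Origin: centre of its underside.
- bin_rim (a point): Middle of the front rim of the hopper's flared bin, on top, 273 mm above the bench, 107 mm in front of the outlet's centre; axes as the hopper's. The rim is 165 mm wide. The front wall slopes from here down and back to x -33 at z 150 (32 degrees from vertical), overhanging the gate knob; side walls lean from y +-79 here in to +-36; back wall upright, column behind to x 95.

How it is judged:
By the outcome, as a careful person would: the job done as asked, in the order asked, and still so for the second after the job is handed in, with the robot touching nothing.
It also fails if it takes over 62 s, if anything falls off the work surface, if the arm or the gripper's body presses on something with over 40 N, if the wrist force passes 120 N, or if a joint passes its speed limit or range.

## Working session

There is one attempt and no reset: what is moved stays moved. The work goes in short steps, Python scripts to look and compute and a tool call to move; the robot and the scene stay as the last step left them, time stands still between calls to the robot, and variables do not carry over. Pictures are saved under pics/ and viewed, at most 10 in all, crops included, and the job is handed in when it is done.

Besides the shell and the picture viewer there is one more tool, called after "Call:" as name(argument=value, ...), one argument or row to a line, values as JSON. move_arm: Moves the arm, as the interface text tells. Its arguments: {"type":"object","properties":{"deltas":{"type":"array"},"claw":{"type":"number"}},"required":["deltas"]}

```bash
mkdir -p pics; ls
python3 - <<'E'
from workcell import env
import cv2,numpy as np,json
s=env.state(); print({k:np.round(v,3).tolist() for k,v in s.items()})
for n in ("scene","side"):
    d=env.snapshot(n); cv2.imwrite(f"pics/{n}0.png",d["frame"][:,:,::-1]); np.savez(f"{n}0.npz",**d); print(n,d["K"].round(1).tolist(),d["T"].round(3).tolist())
E
```

```text
pics
{'clock': 0.0, 'qpos': [-77.761, 23.599, -0.727, 91.504, 0.321, 64.99, -4.707], 'qvel': [-0.012, 0.044, 0.003, 0.008, -0.103, -0.06, 0.051], 'joint_torque': [-0.001, -58.793, 0.642, -29.108, -0.054, 0.018, 0.0], 'tool_pos': [0.174, 0.6, 0.247], 'ee_rot': [[-0.961, 0.278, -0.0], [0.278, 0.961, -0.002], [-0.0, -0.002, -1.0]], 'ft_force': [0.909, -0.042, -0.235], 'wrist_torque': [0.036, -0.06, -0.016], 'grasp_force': 0.0, 'grip_width': 0.088}
scene [[436.6, 0.0, 280.4], [0.0, 436.6, 206.7], [0.0, 0.0, 1.0]] [[-0.73, -0.57, 0.378, -0.072], [-0.684, 0.603, -0.412, 0.595], [0.007, -0.559, -0.829, 1.376], [0.0, 0.0, 0.0, 1.0]]
side [[404.0, 0.0, 288.6], [0.0, 404.0, 211.3], [0.0, 0.0, 1.0]] [[0.3, -0.806, 0.51, -0.186], [-0.954, -0.257, 0.155, -0.2], [0.007, -0.533, -0.846, 1.254], [0.0, 0.0, 0.0, 1.0]]
```

View pics/scene0.png

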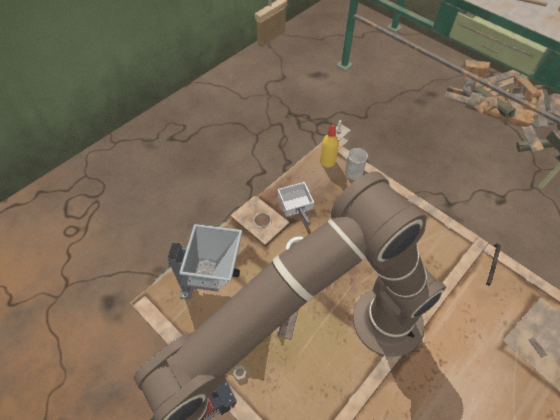

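View pics/side0.png

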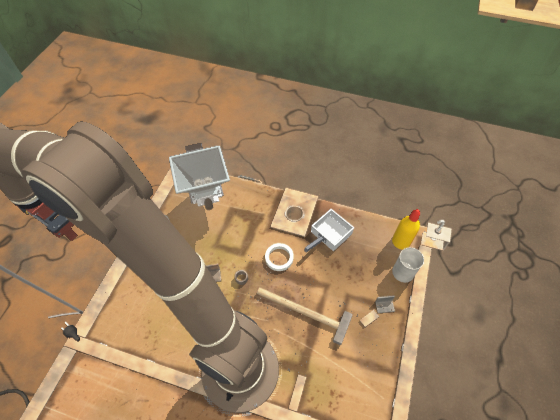

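Scene view: bin rim about (184–242, 226–285), knob (236,272), pan (297,200), handle end (307,222). Side view: bin (170–229,148–195), knob (209,204), pan (333,230), handle end (305,250). Next I'll enlarge both areas.

Run:
```python
import cv2,numpy as np
a=cv2.imread("pics/scene0.png")[170:310,160:330]; b=cv2.imread("pics/side0.png")[135:275,160:370]
r=lambda i:cv2.resize(i,None,fx=4,fy=4,interpolation=cv2.INTER_CUBIC)
a=cv2.resize(a,(680//2*1,280)) if 0 else cv2.resize(a,None,fx=2.1*1,fy=2.1,interpolation=cv2.INTER_CUBIC)
b=cv2.resize(b,None,fx=2.1,fy=2.1,interpolation=cv2.INTER_CUBIC)
cv2.imwrite("pics/crop1.png",np.hstack([a,b]))
```

```text
(no output)
```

View pics/crop1.png

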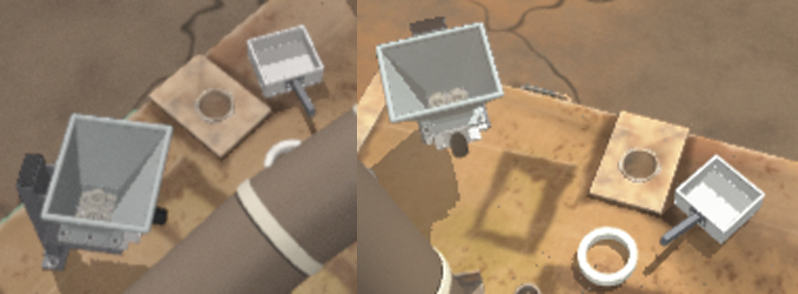

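The crop shows the bin rim corners, the knob, the pan rim corners and the handle in both views. I'll triangulate them.

```bash
cat > h.py <<'E'
import numpy as np,cv2
def P(d): T=np.linalg.inv(d["T"]); return d["K"]@T[:3]
def tri(d1,p1,d2,p2):
    X=cv2.triangulatePoints(P(d1),P(d2),np.array(p1,float).reshape(-1,2).T,np.array(p2,float).reshape(-1,2).T); return (X[:3]/X[3]).T
def plane(d,p,z):
    p=np.array(p,float).reshape(-1,2); r=np.c_[p,np.ones(len(p))]@np.linalg.inv(d["K"]).T@d["T"][:3,:3].T
    o=d["T"][:3,3]; return o+r*((z-o[2])/r[:,2])[:,None]
def proj(d,X):
    q=np.c_[np.atleast_2d(X),np.ones(len(np.atleast_2d(X)))]@P(d).T; return q[:,:2]/q[:,2:]
E
python3 - <<'E'
from h import *
a=np.load("scene0.npz");b=np.load("side0.npz")
N=["A","B=Q","C=P","D","knob","pFL","pFR","pBR","pBL","handleend"]
s=np.array([(73,116),(172,127),(150,235),(43,222),(160,215),(264,92),(326,72),(308,26),(248,42),(309,110)])/2.1+[160,170]
t=(np.array([(486,25),(502,98),(390,124),(378,53),(459,146),(676,193),(722,240),(765,196),(715,157),(665,239)])-[357,0])/2.1+[160,135]
X=tri(a,s,b,t)
for n,x in zip(N,X): print(n,x.round(3))
print(np.linalg.norm(np.diff(X[[0,1,2,3,0]],axis=0),axis=1),np.linalg.norm(np.diff(X[[5,6,7,8,5]],axis=0),axis=1))
f=X[1]-X[2];h=(X[1]+X[2])/2; g=((X[1]-X[0])+(X[2]-X[3])); print("front dir",np.degrees(np.arctan2(g[1],g[0])), np.degrees(np.arctan2(f[1],f[0])),"rim",h)
c=X[5:9].mean(0);g=(X[5]+X[6]-X[7]-X[8]);print("pan",c,np.degrees(np.arctan2(g[1],g[0])))
E
```

```text
A [0.582 0.264 0.256]
B=Q [0.458 0.184 0.266]
C=P [0.363 0.318 0.266]
D [0.485 0.4   0.252]
knob [0.421 0.257 0.152]
pFL [ 0.516 -0.071  0.018]
pFR [ 0.452 -0.168  0.034]
pBR [ 0.539 -0.215  0.049]
pBL [ 0.597 -0.118  0.04 ]
handleend [ 0.418 -0.081  0.047]
[0.14790545 0.16322451 0.14722023 0.16660904] [0.11666695 0.10019209 0.11286806 0.09576843]
front dir -146.7116957681411 -54.68714727370258 rim [0.41066891 0.25106588 0.2656672 ]
pan [ 0.52608716 -0.14290747  0.03531614] 150.68256816467894
```

Both poses are found. Now I'll check how `turn` is taken, using a tiny move in free space.

Call:
move_arm(
  deltas=[
    {"delta_pos":[0,0,-0.2],"turn":[0,0.02,0]},
  ],
)

```text
validation failed for argument at $.de...
```

`turn` takes a single number only. I'll begin with the hand vertical: go up, then across to above the pan handle.

Call:
move_arm(
  deltas=[
    {"delta_pos":[0,0,-0.333],"turn":0},
    {"delta_pos":[0,0,-0.333],"turn":0},
    {"delta_pos":[0,0,-0.333],"turn":0},
    {"delta_pos":[-0.1925,-0.262,0],"turn":0},
    {"delta_pos":[-0.1925,-0.262,0],"turn":0},
    {"delta_pos":[-0.1925,-0.262,0],"turn":0},
    {"delta_pos":[-0.1925,-0.262,0],"turn":0},
    {"delta_pos":[-0.1925,-0.262,0],"turn":0},
    {"delta_pos":[-0.1925,-0.262,0],"turn":0},
    {"delta_pos":[-0.1925,-0.262,0],"turn":0},
    {"delta_pos":[-0.1925,-0.262,0],"turn":0},
    {"delta_pos":[-0.1925,-0.262,0],"turn":0},
  ],
)

```text
clock: 1.3
tool_pos: [0.3252, 0.1862, 0.3974]
ee_rot: [[-0.961, 0.278, -0.0], [0.278, 0.961, 0.0], [0.0, 0.0, -1.0]]
ft_force: [0.9, 0.1, 0.3]
grip_width: 0.0878
grasp_force: 0.0
```

Call:
move_arm(
  deltas=[
    {"delta_pos":[-0.1925,-0.262,0],"turn":0},
    {"delta_pos":[-0.1925,-0.262,0],"turn":0},
    {"delta_pos":[-0.1925,-0.262,0],"turn":0},
    {"delta_pos":[-0.1925,-0.262,0],"turn":0},
    {"delta_pos":[-0.1925,-0.262,0],"turn":0},
    {"delta_pos":[-0.1925,-0.262,0],"turn":0},
    {"delta_pos":[0,0,0.333],"turn":0.077},
    {"delta_pos":[0,0,0.333],"turn":0.077},
    {"delta_pos":[0,0,0.333],"turn":0},
    {"delta_pos":[0,0,0],"turn":0},
  ],
)

```text
clock: 2.3
tool_pos: [0.4221, -0.0861, 0.2431]
ee_rot: [[-0.871, 0.491, -0.01], [0.491, 0.871, -0.002], [0.008, -0.007, -1.0]]
ft_force: [-0.7, 0.5, 1.1]
grip_width: 0.0881
grasp_force: 0.0
```

```bash
cat > st.py <<'E'
from workcell import env
import numpy as np
s=env.state(); print({k:np.round(s[k],3).tolist() for k in("clock","qpos","tool_pos","ee_rot","ft_force","grip_width","grasp_force")})
E
cat > snap.py <<'E'
import sys,cv2,numpy as np
from workcell import env
n,t=sys.argv[1:3]; d=env.snapshot(n); np.savez(f"{t}.npz",**d); cv2.imwrite(f"pics/{t}.png",d["frame"][:,:,::-1])
E
python3 st.py; python3 snap.py wrist w1; python3 -c "
import numpy as np;d=np.load('w1.npz');print(d['T'].round(3),d['K'].round(1))"
```

```text
{'clock': 2.3, 'qpos': [-40.495, 4.586, 49.226, 119.073, -3.834, 58.539, 71.265], 'tool_pos': [0.422, -0.086, 0.243], 'ee_rot': [[-0.871, 0.491, -0.01], [0.491, 0.871, -0.002], [0.008, -0.007, -1.0]], 'ft_force': [-0.709, 0.469, 1.124], 'grip_width': 0.088, 'grasp_force': 0.0}
[[ 0.492  0.84   0.227  0.359]
 [ 0.871 -0.472 -0.137 -0.048]
 [-0.008  0.265 -0.964  0.382]
 [ 0.     0.     0.     1.   ]] [[294.9   0.  277.1]
 [  0.  294.9 211.2]
 [  0.    0.    1. ]]
```

View pics/w1.png

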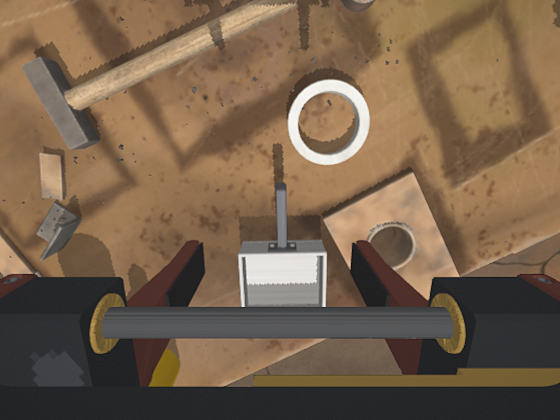

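The wrist view shows the handle bar from its end at (280,183) to its base at (282,245), the pan's front rim corners at (239,252) and (326,251), the ring at (329,122) and the block at (390,245).

Run:
```python
from h import *
w=np.load("w1.npz");b=np.load("side0.npz");a=np.load("scene0.npz")
X=tri(w,[(280,184)],b,[(306.7,248.8)]);print("end tri side",X.round(4)); print("end tri scene",tri(w,[(280,184)],a,[(307.1,222.4)]).round(4))
e=plane(w,[(280,184)],.062)[0]; r=plane(w,[(239.5,252),(326,251)],.045)
bs=plane(w,[(282,243)],.032)[0]
print("end",e,"rim",r,"base",bs); f=r[1]-r[0]; print("width",np.linalg.norm(f),"yaw of pan +x", np.degrees(np.arctan2(f[1],f[0]))-90, "handle dir",np.degrees(np.arctan2(*(e-bs)[1::-1])))
T=tri(w,[(239.5,252),(326,251)],b,(np.array([(722,240),(676,193)])-[357,0])/2.1+[160,135]);print(T.round(3))
# locate: block corners, ring
print("block",plane(w,[(412,172),(322,216),(458,275)],.03).round(3),"ring",plane(w,[(329,122)],.02).round(3))
```

```text
end tri side [[ 0.4121 -0.0801  0.0579]]
end tri scene [[ 0.412  -0.0744  0.0603]]
end [ 0.40919166 -0.0755014   0.062     ] rim [[ 0.46124683 -0.16189113  0.045     ]
 [ 0.51209337 -0.06847968  0.045     ]] base [ 0.48104204 -0.11286748  0.032     ]
width 0.10635350905657541 yaw of pan +x -28.56072479151606 handle dir 152.5231356707738
[[ 0.465 -0.169  0.015]
 [ 0.53  -0.071  0.005]]
block [[ 0.479  0.066  0.03 ]
 [ 0.475 -0.053  0.03 ]
 [ 0.633  0.066  0.03 ]] ring [[0.38  0.007 0.02 ]]
```

Call:
move_arm(
  deltas=[
    {"delta_pos":[0,0.036,0],"turn":0},
    {"delta_pos":[0,0,0.3],"turn":0},
    {"delta_pos":[0,0,0.3],"turn":0},
    {"delta_pos":[0,0,0.25],"turn":0},
    {"delta_pos":[0,0,0],"turn":0},
    {"delta_pos":[0,0,0],"turn":0},
  ],
  claw=0.2,
)

```text
clock: 2.95
tool_pos: [0.4303, -0.0816, 0.1221]
ee_rot: [[-0.872, 0.49, 0.002], [0.49, 0.872, 0.0], [-0.001, 0.001, -1.0]]
ft_force: [-0.1, -0.4, 0.0]
grip_width: 0.0432
grasp_force: 0.0
```

Call:
move_arm(
  deltas=[
    {"delta_pos":[0.031,-0.017,0.164],"turn":0},
    {"delta_pos":[0,0,0.15],"turn":0},
    {"delta_pos":[0,0,0.15],"turn":0},
    {"delta_pos":[0,0,0],"turn":0},
    {"delta_pos":[0,0,0],"turn":0},
  ],
)

```text
clock: 3.45
tool_pos: [0.4252, -0.0815, 0.0528]
ee_rot: [[-0.872, 0.49, 0.003], [0.49, 0.872, 0.001], [-0.002, 0.002, -1.0]]
ft_force: [0.0, -0.5, -0.1]
grip_width: 0.035
grasp_force: 0.0
```

Call:
move_arm(
  deltas=[
    {"delta_pos":[0,0,0],"turn":0},
    {"delta_pos":[0,0,0],"turn":0},
    {"delta_pos":[0,0,0],"turn":0},
    {"delta_pos":[0,0,0],"turn":0},
    {"delta_pos":[0,0,0],"turn":0},
    {"delta_pos":[0,0,0],"turn":0},
  ],
  claw=1,
)

```text
clock: 4.05
tool_pos: [0.4236, -0.0814, 0.0509]
ee_rot: [[-0.872, 0.49, 0.001], [0.49, 0.872, 0.0], [-0.0, 0.001, -1.0]]
ft_force: [-1.6, 2.0, 6.5]
grip_width: 0.012
grasp_force: 30.0
```

Call:
move_arm(
  deltas=[
    {"delta_pos":[0,0,-0.15],"turn":0},
    {"delta_pos":[0,0,-0.2],"turn":0},
    {"delta_pos":[0,0,-0.2],"turn":0},
    {"delta_pos":[0,0,-0.2],"turn":0},
    {"delta_pos":[0,0,0],"turn":0},
    {"delta_pos":[0,0,0],"turn":0},
  ],
)

```text
clock: 4.65
tool_pos: [0.4231, -0.081, 0.1629]
ee_rot: [[-0.872, 0.49, 0.0], [0.49, 0.872, 0.001], [0.0, 0.001, -1.0]]
ft_force: [0.3, 1.1, -1.6]
grip_width: 0.0119
grasp_force: 30.0
```

```bash
python3 st.py; python3 snap.py wrist w2; python3 snap.py side s2;python3 - <<'E'
import cv2,numpy as np
a=cv2.imread("pics/w2.png");b=cv2.imread("pics/s2.png")[130:290,190:390]
cv2.imwrite("pics/c2.png",np.hstack([cv2.resize(a,(400,300)),cv2.resize(b,(400,320))[:300]]))
E
```

```text
{'clock': 4.65, 'qpos': [-37.593, 13.58, 49.242, 124.988, -14.185, 46.923, 81.303], 'tool_pos': [0.423, -0.081, 0.163], 'ee_rot': [[-0.872, 0.49, 0.0], [0.49, 0.872, 0.001], [0.0, 0.001, -1.0]], 'ft_force': [0.318, 1.122, -1.581], 'grip_width': 0.012, 'grasp_force': 29.998}
```

View pics/c2.png

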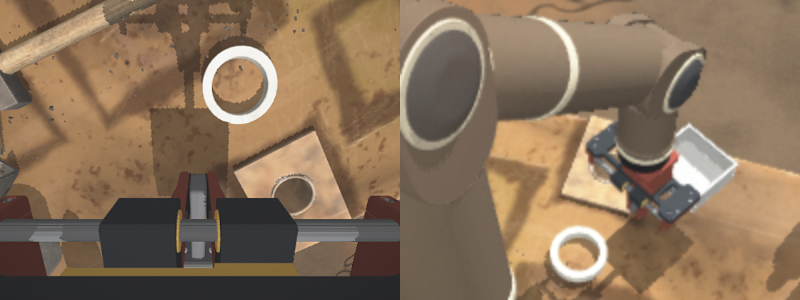

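The pan is held firmly and level. I'll turn it in place to match the hopper, then check.

Call:
move_arm(
  deltas=[
    {"delta_pos":[0,0,0],"turn":-0.0925},
    {"delta_pos":[0,0,0],"turn":-0.0925},
    {"delta_pos":[0,0,0],"turn":-0.0925},
    {"delta_pos":[0,0,0],"turn":-0.0925},
    {"delta_pos":[0,0,0],"turn":-0.0925},
    {"delta_pos":[0,0,0],"turn":-0.0925},
    {"delta_pos":[0,0,0],"turn":-0.0925},
    {"delta_pos":[0,0,0],"turn":-0.0925},
    {"delta_pos":[0,0,0],"turn":0},
    {"delta_pos":[0,0,0],"turn":0},
  ],
)

```text
clock: 5.75
tool_pos: [0.4226, -0.0818, 0.1621]
ee_rot: [[-0.83, -0.558, -0.002], [-0.558, 0.83, -0.0], [0.002, 0.001, -1.0]]
ft_force: [-0.4, 0.1, -2.4]
grip_width: 0.0118
grasp_force: 30.0
```

Call:
move_arm(
  deltas=[
    {"delta_pos":[-0.21,0.25,0],"turn":0},
    {"delta_pos":[-0.21,0.25,0],"turn":0},
    {"delta_pos":[-0.21,0.25,0],"turn":0},
    {"delta_pos":[-0.21,0.25,0],"turn":0},
    {"delta_pos":[0,0,0.2],"turn":0},
    {"delta_pos":[0,0,0.2],"turn":0},
    {"delta_pos":[0,0,0.15],"turn":0},
    {"delta_pos":[0,0,0],"turn":0},
    {"delta_pos":[0,0,0],"turn":0},
  ],
)

```text
clock: 6.65
tool_pos: [0.443, 0.1129, 0.0804]
ee_rot: [[-0.828, -0.56, -0.001], [-0.56, 0.828, -0.001], [0.002, -0.0, -1.0]]
ft_force: [0.7, -0.4, -1.8]
grip_width: 0.012
grasp_force: 30.0
```

```bash
python3 st.py; python3 snap.py wrist w3; python3 snap.py scene s3;python3 - <<'E'
import cv2,numpy as np
a=cv2.imread("pics/w3.png");b=cv2.imread("pics/s3.png")[160:320,140:340]
cv2.imwrite("pics/c3.png",np.hstack([cv2.resize(a,(400,300)),cv2.resize(b,(400,320))[:300]]))
E
```

```text
{'clock': 6.65, 'qpos': [-41.232, 22.405, 25.565, 124.654, -16.14, 36.121, 119.87], 'tool_pos': [0.443, 0.113, 0.08], 'ee_rot': [[-0.828, -0.56, -0.001], [-0.56, 0.828, -0.001], [0.002, -0.0, -1.0]], 'ft_force': [0.651, -0.43, -1.821], 'grip_width': 0.012, 'grasp_force': 30.0}
```

View pics/c3.png

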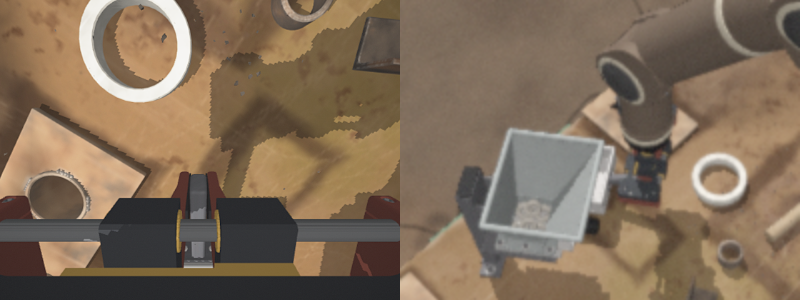

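The pan is aligned, about 29 mm up, at the side of the hopper. The rim corners are clear in the scene crop at (510,128), (604,142), (585,238) and (482,228). I'll refine the hopper pose from the rim plane in both views.

Run:
```python
from h import *
for f,hint in(("s3.npz",(210,255)),("scene0.npz",(210,255)),("side0.npz",(199,175))):
    d=np.load(f);im=d["frame"][:,:,::-1].copy();hsv=cv2.cvtColor(im,cv2.COLOR_BGR2HSV)
    m=((hsv[...,1]<45)&(hsv[...,2]>100)).astype(np.uint8)
    n,l,st,c=cv2.connectedComponentsWithStats(m)
    k=np.argmin([np.linalg.norm(c[i]-hint)+(1e3 if st[i,4]<300 else 0) for i in range(1,n)])+1
    cn=max(cv2.findContours((l==k).astype(np.uint8),0,1)[0],key=cv2.contourArea)
    h=cv2.convexHull(cn); q=cv2.approxPolyN(h,4)[0] if hasattr(cv2,'approxPolyN') else cv2.approxPolyDP(h,8,True)[:,0]
    print(f,st[k],q.tolist(),plane(d,q,.273).round(3).tolist())
N=["A","B","C","D"]
for f,p in(("s3",np.array([(509,128),(605,141),(585,239),(481,228)])/2+[140-200,160]),("side0",(np.array([(486,25),(502,98),(390,124),(378,53)])-[357,0])/2.1+[160,135])):
    d=np.load(f+".npz");X=plane(d,p,.273);g=X[1]-X[0]+X[2]-X[3];e=X[2]-X[1]+X[3]-X[0]
    print(f,X.round(4).tolist(),"yaw",np.degrees(np.arctan2(-g[1],-g[0])),np.degrees(np.arctan2(e[1],e[0]))-90,"front",(X[1]+X[2])/2)
```

```text
s3.npz [ 179  221   75   70 3192] [[262, 240], [222, 291], [165, 284], [201, 209]] [[0.39, 0.169, 0.273], [0.358, 0.356, 0.273], [0.486, 0.448, 0.273], [0.6, 0.219, 0.273]]
scene0.npz [ 179  222   64   69 2817] [[228, 292], [165, 283], [193, 224], [244, 221]] [[0.344, 0.346, 0.273], [0.488, 0.446, 0.273], [0.577, 0.271, 0.273], [0.475, 0.16, 0.273]]
side0.npz [ 169  146   61   60 2548] [[235, 197], [179, 210], [168, 157], [218, 139]] [[0.405, 0.144, 0.273], [0.314, 0.28, 0.273], [0.482, 0.399, 0.273], [0.599, 0.28, 0.273]]
s3 [[0.5736, 0.2676, 0.273], [0.4542, 0.1857, 0.273], [0.3619, 0.313, 0.273], [0.4781, 0.3999, 0.273]] yaw 35.642040905218266 35.874714579767655 front [0.40806485 0.24935053 0.273     ]
side0 [[0.5716, 0.2561, 0.273], [0.4515, 0.1816, 0.273], [0.3617, 0.314, 0.273], [0.4723, 0.3873, 0.273]] yaw 32.63357418975152 35.660300861335614 front [0.40657099 0.24777223 0.273     ]
```

Call:
move_arm(
  deltas=[
    {"delta_pos":[0,0,0.13],"turn":-0.015},
    {"delta_pos":[0.01,0.1,0],"turn":0},
    {"delta_pos":[0,0.2,0],"turn":0},
    {"delta_pos":[0,0.2,0],"turn":0},
    {"delta_pos":[0,0.2,0],"turn":0},
    {"delta_pos":[0,0.175,0],"turn":0},
    {"delta_pos":[0,0,0],"turn":0},
    {"delta_pos":[0,0,0],"turn":0},
  ],
)

```text
clock: 7.55
tool_pos: [0.3662, 0.22, 0.062]
ee_rot: [[-0.813, -0.582, 0.002], [-0.582, 0.813, 0.002], [-0.002, 0.0, -1.0]]
ft_force: [-0.0, 0.1, -0.7]
grip_width: 0.0119
grasp_force: 30.0
```

```bash
python3 st.py
```

```text
{'clock': 7.55, 'qpos': [-57.34, 22.021, 24.04, 129.248, -17.051, 31.487, 105.329], 'tool_pos': [0.366, 0.22, 0.062], 'ee_rot': [[-0.813, -0.582, 0.002], [-0.582, 0.813, 0.002], [-0.002, 0.0, -1.0]], 'ft_force': [-0.021, 0.134, -0.735], 'grip_width': 0.012, 'grasp_force': 29.998}
```

Call:
move_arm(
  deltas=[
    {"delta_pos":[0,0,0.035],"turn":0},
    {"delta_pos":[0,0,0.035],"turn":0},
    {"delta_pos":[0,0,0],"turn":0},
    {"delta_pos":[0,0,0],"turn":0},
  ],
)

```text
clock: 7.95
tool_pos: [0.3662, 0.2187, 0.0504]
ee_rot: [[-0.815, -0.58, 0.0], [-0.58, 0.815, -0.0], [0.0, -0.0, -1.0]]
ft_force: [-0.2, -0.2, 0.9]
grip_width: 0.0118
grasp_force: 30.0
```

Call:
move_arm(
  deltas=[
    {"delta_pos":[0,0,0],"turn":0},
    {"delta_pos":[0,0,0],"turn":0},
    {"delta_pos":[0,0,0],"turn":0},
    {"delta_pos":[0,0,-0.1],"turn":0},
    {"delta_pos":[0,0,-0.3],"turn":0},
    {"delta_pos":[0,0,-0.3],"turn":0},
    {"delta_pos":[0,0,-0.3],"turn":0},
    {"delta_pos":[0,0,-0.3],"turn":0},
    {"delta_pos":[0,0,-0.3],"turn":0},
    {"delta_pos":[0,0,-0.3],"turn":0},
    {"delta_pos":[0,0,-0.3],"turn":0},
    {"delta_pos":[0,0,0],"turn":0},
  ],
  claw=0,
)

```text
clock: 9.15
tool_pos: [0.3674, 0.2203, 0.3859]
ee_rot: [[-0.814, -0.581, 0.006], [-0.581, 0.814, 0.007], [-0.009, 0.002, -1.0]]
ft_force: [0.2, 0.4, -0.3]
grip_width: 0.0436
grasp_force: 0.0
```

```bash
python3 st.py;  python3 snap.py side s4
```

```text
{'clock': 9.15, 'qpos': [-69.207, -4.473, 30.163, 106.026, 2.19, 77.328, 85.923], 'tool_pos': [0.367, 0.22, 0.386], 'ee_rot': [[-0.814, -0.581, 0.006], [-0.581, 0.814, 0.007], [-0.009, 0.002, -1.0]], 'ft_force': [0.231, 0.411, -0.338], 'grip_width': 0.044, 'grasp_force': 0.0}
```

Pan set down. Next I'll see how the controller behaves at the edge of reach. Tilt is needed, so I go up toward the wrist's limit.

Call:
move_arm(
  deltas=[
    {"delta_pos":[0,0,-0.333],"turn":0},
    {"delta_pos":[0,0,-0.333],"turn":0},
    {"delta_pos":[0,0,-0.333],"turn":0},
    {"delta_pos":[0,0,-0.333],"turn":0},
    {"delta_pos":[0,0,-0.333],"turn":0},
  ],
)

```text
clock: 9.7
tool_pos: [0.3649, 0.2213, 0.5972]
ee_rot: [[-0.812, -0.584, 0.011], [-0.584, 0.812, 0.006], [-0.013, -0.002, -1.0]]
ft_force: [-0.8, 0.4, -0.3]
grip_width: 0.0441
grasp_force: 0.0
```

```bash
python3 st.py
```

```text
{'clock': 9.7, 'qpos': [-60.941, -3.481, 21.43, 78.51, 1.49, 104.015, 86.553], 'tool_pos': [0.365, 0.221, 0.597], 'ee_rot': [[-0.812, -0.584, 0.011], [-0.584, 0.812, 0.006], [-0.013, -0.002, -1.0]], 'ft_force': [-0.772, 0.442, -0.28], 'grip_width': 0.044, 'grasp_force': 0.0}
```

Call:
move_arm(
  deltas=[
    {"delta_pos":[0,0,-0.2],"turn":0},
    {"delta_pos":[0,0,-0.2],"turn":0},
    {"delta_pos":[0,0,-0.2],"turn":0},
    {"delta_pos":[0,0,-0.2],"turn":0},
  ],
)

```text
clock: 10.1
tool_pos: [0.3646, 0.2188, 0.6292]
ee_rot: [[-0.814, -0.58, 0.042], [-0.58, 0.815, 0.024], [-0.048, -0.005, -0.999]]
ft_force: [0.1, -0.6, 0.0]
grip_width: 0.0439
grasp_force: 0.0
```

```bash
python3 st.py
```

```text
{'clock': 10.1, 'qpos': [-21.75, -1.548, -15.223, 72.753, -0.071, 106.012, 88.458], 'tool_pos': [0.365, 0.219, 0.629], 'ee_rot': [[-0.814, -0.58, 0.042], [-0.58, 0.815, 0.024], [-0.048, -0.005, -0.999]], 'ft_force': [0.08, -0.554, 0.033], 'grip_width': 0.044, 'grasp_force': 0.0}
```

It tilts outward toward the hopper when q6 is at its limit. I'll continue and see whether the tilt builds and persists.

Call:
move_arm(
  deltas=[
    {"delta_pos":[0,0,-0.333],"turn":0},
    {"delta_pos":[0,0,-0.333],"turn":0},
    {"delta_pos":[0,0,-0.333],"turn":0},
    {"delta_pos":[0,0,-0.333],"turn":0},
  ],
)

```text
clock: 10.5
tool_pos: [0.3587, 0.2118, 0.6703]
ee_rot: [[-0.808, -0.579, 0.114], [-0.574, 0.815, 0.076], [-0.137, -0.004, -0.991]]
ft_force: [-0.4, -0.1, -0.4]
grip_width: 0.0438
grasp_force: 0.0
```

```bash
python3 st.py
```

```text
{'clock': 10.5, 'qpos': [16.631, -3.375, -47.963, 68.281, -2.954, 106.08, 92.908], 'tool_pos': [0.359, 0.212, 0.67], 'ee_rot': [[-0.808, -0.579, 0.114], [-0.574, 0.815, 0.076], [-0.137, -0.004, -0.991]], 'ft_force': [-0.358, -0.074, -0.41], 'grip_width': 0.044, 'grasp_force': 0.0}
```

Call:
move_arm(
  deltas=[
    {"delta_pos":[0,0,0.1],"turn":0},
    {"delta_pos":[0,0,0.1],"turn":0},
  ],
)

```text
clock: 10.7
tool_pos: [0.3625, 0.2131, 0.6411]
ee_rot: [[-0.809, -0.576, 0.117], [-0.571, 0.818, 0.076], [-0.139, -0.005, -0.99]]
ft_force: [0.4, 0.2, -0.5]
grip_width: 0.0439
grasp_force: 0.0
```

```bash
python3 st.py
```

```text
{'clock': 10.7, 'qpos': [17.145, -4.681, -47.046, 73.131, -3.94, 102.013, 94.031], 'tool_pos': [0.363, 0.213, 0.641], 'ee_rot': [[-0.809, -0.576, 0.117], [-0.571, 0.818, 0.076], [-0.139, -0.005, -0.99]], 'ft_force': [0.439, 0.192, -0.506], 'grip_width': 0.044, 'grasp_force': 0.0}
```

The tilt persists once gained (8° so far, heading about 33°). I'll keep building it.

Call:
move_arm(
  deltas=[
    {"delta_pos":[0,0,-0.333],"turn":0},
    {"delta_pos":[0,0,-0.333],"turn":0},
    {"delta_pos":[0,0,-0.333],"turn":0},
    {"delta_pos":[0,0,-0.333],"turn":0},
    {"delta_pos":[0,0,-0.333],"turn":0},
    {"delta_pos":[0,0,-0.333],"turn":0},
    {"delta_pos":[0,0,-0.333],"turn":0},
    {"delta_pos":[0,0,-0.333],"turn":0},
  ],
)

```text
clock: 11.5
tool_pos: [0.307, 0.1801, 0.7984]
ee_rot: [[-0.737, -0.573, 0.358], [-0.529, 0.819, 0.222], [-0.421, -0.026, -0.907]]
ft_force: [1.4, 0.9, -0.7]
grip_width: 0.0439
grasp_force: 0.0
```

```bash
python3 st.py
```

```text
{'clock': 11.5, 'qpos': [-16.928, -13.268, -13.735, 61.815, -3.571, 106.089, 92.519], 'tool_pos': [0.307, 0.18, 0.798], 'ee_rot': [[-0.737, -0.573, 0.358], [-0.529, 0.819, 0.222], [-0.421, -0.026, -0.907]], 'ft_force': [1.352, 0.937, -0.685], 'grip_width': 0.044, 'grasp_force': 0.0}
```

Call:
move_arm(
  deltas=[
    {"delta_pos":[0,0.2,-0.2],"turn":0},
    {"delta_pos":[0,0.2,-0.2],"turn":0},
    {"delta_pos":[0,0.1,-0.25],"turn":0},
    {"delta_pos":[0,0,-0.25],"turn":0},
  ],
)

```text
clock: 11.9
tool_pos: [0.2408, 0.2293, 0.8402]
ee_rot: [[-0.693, -0.581, 0.427], [-0.508, 0.814, 0.283], [-0.512, -0.02, -0.859]]
ft_force: [1.0, -0.5, -1.0]
grip_width: 0.0437
grasp_force: 0.0
```

```bash
python3 st.py
```

```text
{'clock': 11.9, 'qpos': [-7.87, -16.751, -25.708, 57.913, -6.93, 106.104, 87.457], 'tool_pos': [0.241, 0.229, 0.84], 'ee_rot': [[-0.693, -0.581, 0.427], [-0.508, 0.814, 0.283], [-0.512, -0.02, -0.859]], 'ft_force': [1.016, -0.534, -1.024], 'grip_width': 0.044, 'grasp_force': 0.0}
```

Tilt is 31°, heading 33.5°, with the closing line along the hopper's y axis, which is what I need. Now down toward the pan handle.

Call:
move_arm(
  deltas=[
    {"delta_pos":[0.12,-0.037,0.3],"turn":0},
    {"delta_pos":[0.12,-0.037,0.3],"turn":0},
    {"delta_pos":[0.12,-0.037,0.3],"turn":0},
    {"delta_pos":[0.12,-0.037,0.3],"turn":0},
    {"delta_pos":[0.12,-0.037,0.3],"turn":0},
    {"delta_pos":[0.12,-0.037,0.3],"turn":0},
    {"delta_pos":[0.12,-0.037,0.3],"turn":0},
    {"delta_pos":[0.12,-0.037,0.3],"turn":0},
    {"delta_pos":[0.12,-0.037,0.3],"turn":0},
    {"delta_pos":[0.12,-0.037,0.3],"turn":0},
    {"delta_pos":[0,0,0],"turn":0},
    {"delta_pos":[0,0,0],"turn":0},
  ],
)

```text
clock: 13.1
tool_pos: [0.3668, 0.2599, 0.4491]
ee_rot: [[-0.731, -0.566, 0.381], [-0.517, 0.824, 0.232], [-0.445, -0.027, -0.895]]
ft_force: [-0.2, 0.5, 1.4]
grip_width: 0.0439
grasp_force: 0.0
```

```bash
python3 st.py; python3 snap.py wrist w5; python3 snap.py side s5; python3 snap.py scene c5
python3 - <<'E'
import cv2,numpy as np
a=cv2.imread("pics/w5.png");b=cv2.imread("pics/s4.png")[130:270,150:290];c=cv2.imread("pics/c5.png")[190:330,160:300]
r=lambda i:cv2.resize(i,(300,300),interpolation=cv2.INTER_CUBIC)
cv2.imwrite("pics/c5v.png",np.vstack([np.hstack([r(b),r(c)]),cv2.resize(a,(400,300))[:,:600] if 0 else cv2.copyMakeBorder(cv2.resize(a,(400,300)),0,0,0,200,0)]))
E
```

```text
{'clock': 13.1, 'qpos': [-29.016, -15.939, -12.523, 111.952, 1.454, 57.543, 82.518], 'tool_pos': [0.367, 0.26, 0.449], 'ee_rot': [[-0.731, -0.566, 0.381], [-0.517, 0.824, 0.232], [-0.445, -0.027, -0.895]], 'ft_force': [-0.163, 0.549, 1.36], 'grip_width': 0.044, 'grasp_force': 0.0}
```

View pics/c5v.png

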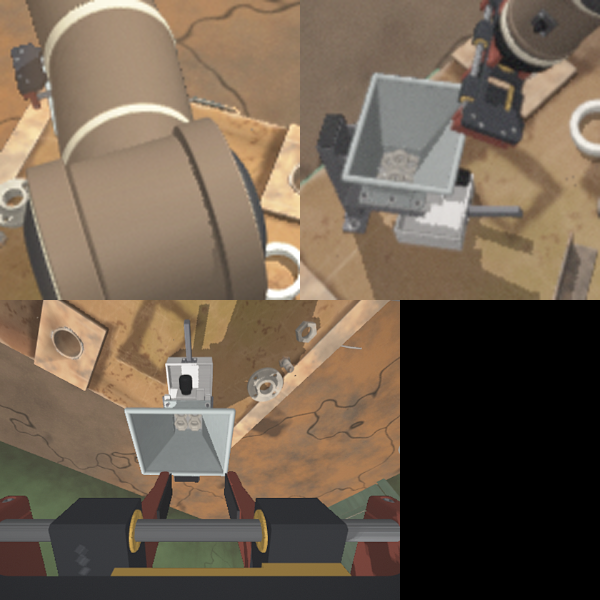

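In the scene crop the pan stands in front of the spout with its handle forward. In the wrist view, in full-frame pixels, the bin is near (250,195), the knob (259,118) and the handle (263,35). The tilt is 26.5° now, so I'll descend to the handle.

Call:
move_arm(
  deltas=[
    {"delta_pos":[0.15,-0.024,0.244],"turn":0},
    {"delta_pos":[0.15,-0.024,0.244],"turn":0},
    {"delta_pos":[0.15,-0.024,0.244],"turn":0},
    {"delta_pos":[0.15,-0.024,0.244],"turn":0},
    {"delta_pos":[0.15,-0.024,0.244],"turn":0},
    {"delta_pos":[0.15,-0.024,0.244],"turn":0},
    {"delta_pos":[0.15,-0.024,0.244],"turn":0},
    {"delta_pos":[0,0,0],"turn":0},
    {"delta_pos":[0,0,0],"turn":0},
  ],
)

```text
clock: 14.15
tool_pos: [0.367, 0.2184, 0.16]
ee_rot: [[-0.73, -0.564, 0.387], [-0.516, 0.825, 0.229], [-0.448, -0.032, -0.893]]
ft_force: [0.7, -0.3, 0.4]
grip_width: 0.0437
grasp_force: 0.0
```

```bash
cat > go.py <<'E'
import sys,numpy as np
from workcell import env
# hopper frame helper: reports TCP in hopper frame, and tool-axis units to reach hopper-frame grasp point (mm)
O=np.array([.4945,.3106,0]);y=np.radians(35.4);H=np.array([[np.cos(y),-np.sin(y),0],[np.sin(y),np.cos(y),0],[0,0,1]])
s=env.state();R=s["ee_rot"];p=s["tool_pos"]; R=np.array(R);z=R[:,2]
g=H.T@(p+.006*z-O)*1e3
print("t",round(s["clock"],2),"grasp hopper mm",g.round(1),"tool axes in hopper",(H.T@R).round(3).tolist(),"q",np.round(s["qpos"],1).tolist())
for a in sys.argv[1:]:
    t=np.array(list(map(float,a.split(",")))); print(a,"units",(R.T@H@(t-g)/150).round(3), "mm",np.linalg.norm(t-g).round(1)); g=t
E
python3 st.py; python3 go.py -- -158,0,110 -158,0,45 2>/dev/null || python3 go.py
```

```text
{'clock': 14.15, 'qpos': [-25.366, 0.572, -15.375, 141.986, 22.889, 12.038, 62.717], 'tool_pos': [0.367, 0.218, 0.16], 'ee_rot': [[-0.73, -0.564, 0.387], [-0.516, 0.825, 0.229], [-0.448, -0.032, -0.893]], 'ft_force': [0.68, -0.292, 0.374], 'grip_width': 0.044, 'grasp_force': 0.0}
t 14.15 grasp hopper mm [-154.7   -1.5  154.6] tool axes in hopper [[-0.894, 0.019, 0.448], [0.002, 0.999, -0.037], [-0.448, -0.032, -0.893]] q [-25.4, 0.6, -15.4, 142.0, 22.9, 12.0, 62.7]
t 14.15 grasp hopper mm [-154.7   -1.5  154.6] tool axes in hopper [[-0.894, 0.019, 0.448], [0.002, 0.999, -0.037], [-0.448, -0.032, -0.893]] q [-25.4, 0.6, -15.4, 142.0, 22.9, 12.0, 62.7]
```

```bash
sed -i 's/sys.argv\[1:\]/sys.argv[2:]/' go.py; python3 go.py -- -150,0,90 -150,0,44|tail -2
```

```text
-150,0,90 units [0.165 0.025 0.398] mm 64.8
-150,0,44 units [0.137 0.01  0.274] mm 46.0
```

Call:
move_arm(
  deltas=[
    {"delta_pos":[0.08,0.012,0.2],"turn":0},
    {"delta_pos":[0.085,0.013,0.2],"turn":0},
    {"delta_pos":[0,0,0],"turn":0},
    {"delta_pos":[0,0,0],"turn":0},
  ],
)

```text
clock: 14.55
tool_pos: [0.3741, 0.2143, 0.1393]
ee_rot: [[-0.729, -0.553, 0.404], [-0.513, 0.832, 0.213], [-0.454, -0.052, -0.89]]
ft_force: [-0.4, 0.3, -0.0]
grip_width: 0.0437
grasp_force: 0.0
```

```bash
python3 go.py -- -150,0,44; python3 snap.py wrist w6
```

```text
t 14.55 grasp hopper mm [-151.2   -9.1  133.9] tool axes in hopper [[-0.891, 0.031, 0.453], [0.004, 0.998, -0.06], [-0.454, -0.052, -0.89]] q [-27.0, 3.9, -14.2, 143.3, 47.6, 9.4, 37.8]
-150,0,44 units [0.265 0.092 0.533] mm 90.4
```

View pics/w6.png

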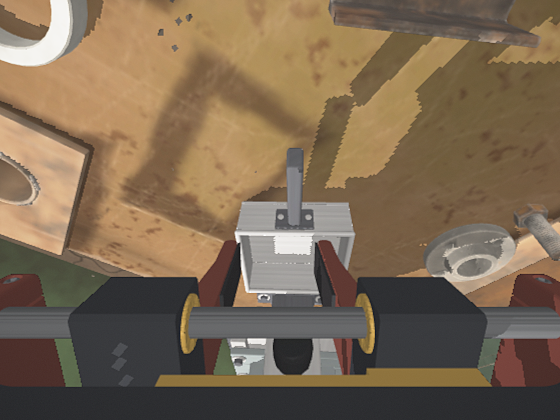

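The wrist view shows the handle from (295,150) to (294,225), in line with the knob at (292,355), so the pan is square. The hand sits about 9 mm off to -y. I'm near the wrist singularity, so I'll step slowly.

Call:
move_arm(
  deltas=[
    {"delta_pos":[0.03,0.03,0.06],"turn":0},
    {"delta_pos":[0.03,0.03,0.06],"turn":0},
    {"delta_pos":[0.03,0.03,0.06],"turn":0},
    {"delta_pos":[0.03,0,0.06],"turn":0},
    {"delta_pos":[0,0,0],"turn":0},
  ],
)

```text
clock: 15.1
tool_pos: [0.3688, 0.2208, 0.1021]
ee_rot: [[-0.729, -0.553, 0.403], [-0.514, 0.832, 0.21], [-0.451, -0.054, -0.891]]
ft_force: [0.5, 0.4, 0.6]
grip_width: 0.0442
grasp_force: 0.0
```

```bash
python3 go.py -- -150,0,44
```

```text
t 15.1 grasp hopper mm [-151.8   -0.8   96.8] tool axes in hopper [[-0.892, 0.031, 0.45], [0.004, 0.998, -0.062], [-0.451, -0.054, -0.891]] q [-27.1, 10.0, -16.8, 145.2, 96.6, 9.9, -13.0]
-150,0,44 units [0.148 0.024 0.318] mm 52.8
```

Call:
move_arm(
  deltas=[
    {"delta_pos":[0.03,0.006,0.065],"turn":0},
    {"delta_pos":[0.03,0.006,0.065],"turn":0},
    {"delta_pos":[0.03,0.006,0.065],"turn":0},
    {"delta_pos":[0,0,0],"turn":0},
  ],
)

```text
clock: 15.5
tool_pos: [0.3689, 0.2205, 0.0689]
ee_rot: [[-0.733, -0.55, 0.401], [-0.512, 0.834, 0.207], [-0.448, -0.054, -0.892]]
ft_force: [-0.7, -0.4, -1.1]
grip_width: 0.0439
grasp_force: 0.0
```

```bash
python3 go.py -- -150,0,44
```

```text
t 15.5 grasp hopper mm [-151.9   -1.    63.6] tool axes in hopper [[-0.894, 0.035, 0.447], [0.007, 0.998, -0.064], [-0.448, -0.054, -0.892]] q [-7.9, 19.1, -38.9, 145.4, 110.9, 20.0, -26.0]
-150,0,44 units [0.047 0.014 0.122] mm 19.7
```

Call:
move_arm(
  deltas=[
    {"delta_pos":[0.024,0.007,0.061],"turn":0},
    {"delta_pos":[0.024,0.007,0.061],"turn":0},
    {"delta_pos":[0,0,0],"turn":0},
    {"delta_pos":[0,0,0],"turn":0},
  ],
)

```text
clock: 15.9
tool_pos: [0.3696, 0.2231, 0.0498]
ee_rot: [[-0.731, -0.551, 0.401], [-0.514, 0.832, 0.208], [-0.449, -0.054, -0.892]]
ft_force: [-0.6, -0.1, 0.8]
grip_width: 0.044
grasp_force: 0.0
```

Call:
move_arm(
  deltas=[
    {"delta_pos":[0,0,0],"turn":0},
    {"delta_pos":[0,0,0],"turn":0},
    {"delta_pos":[0,0,0],"turn":0},
    {"delta_pos":[0,0,0],"turn":0},
    {"delta_pos":[0,0,0],"turn":0},
    {"delta_pos":[0,0,0],"turn":0},
  ],
  claw=1,
)

```text
clock: 16.5
tool_pos: [0.3693, 0.2242, 0.05]
ee_rot: [[-0.73, -0.553, 0.402], [-0.514, 0.831, 0.211], [-0.451, -0.053, -0.891]]
ft_force: [-2.9, -0.9, 5.9]
grip_width: 0.0124
grasp_force: 30.0
```

```bash
python3 go.py -- -112,0,44
```

```text
t 16.5 grasp hopper mm [-149.4    1.7   44.6] tool axes in hopper [[-0.893, 0.031, 0.45], [0.004, 0.998, -0.061], [-0.451, -0.053, -0.891]] q [-1.4, 25.8, -47.6, 145.4, 113.8, 27.4, -27.3]
-112,0,44 units [-0.221 -0.004  0.117] mm 37.5
```

```bash
python3 go.py -- -111.5,0.5,45.5|tail -1
```

```text
-111.5,0.5,45.5 units [-0.228 -0.001  0.109] mm 38.0
```

Call:
move_arm(
  deltas=[
    {"delta_pos":[-0.045,-0.002,0.022],"turn":0},
    {"delta_pos":[-0.045,-0.002,0.022],"turn":0},
    {"delta_pos":[-0.045,-0.002,0.022],"turn":0},
    {"delta_pos":[-0.045,-0.002,0.022],"turn":0},
    {"delta_pos":[-0.045,0,0.022],"turn":0},
    {"delta_pos":[0,0,0],"turn":0},
    {"delta_pos":[0,0,0],"turn":0},
  ],
)

```text
clock: 17.2
tool_pos: [0.4015, 0.2444, 0.0506]
ee_rot: [[-0.73, -0.553, 0.402], [-0.514, 0.832, 0.211], [-0.451, -0.052, -0.891]]
ft_force: [-0.4, 2.1, 1.4]
grip_width: 0.0118
grasp_force: 30.0
```

```bash
python3 go.py -- -112,0,44; python3 st.py; python3 snap.py wrist w7; python3 snap.py scene c7;  python3 snap.py side s7
python3 - <<'E'
import cv2,numpy as np
a=cv2.imread("pics/w7.png")[60:420];c=cv2.imread("pics/c7.png")[200:300,160:260];b=cv2.imread("pics/s7.png")[140:240,150:250]
r=lambda i:cv2.resize(i,(240,240),interpolation=cv2.INTER_CUBIC)
cv2.imwrite("pics/c7v.png",np.hstack([cv2.copyMakeBorder(a,0,120,0,0,0),np.vstack([r(c),r(b)])]))
E
```

```text
t 17.2 grasp hopper mm [-111.4   -0.5   45.2] tool axes in hopper [[-0.892, 0.031, 0.45], [0.004, 0.998, -0.061], [-0.451, -0.052, -0.891]] q [-3.5, 27.0, -44.3, 140.8, 109.9, 25.6, -21.5]
-112,0,44 units [0.007 0.004 0.006] mm 1.4
{'clock': 17.2, 'qpos': [-3.511, 26.978, -44.256, 140.819, 109.915, 25.606, -21.546], 'tool_pos': [0.402, 0.244, 0.051], 'ee_rot': [[-0.73, -0.553, 0.402], [-0.514, 0.832, 0.211], [-0.451, -0.052, -0.891]], 'ft_force': [-0.373, 2.143, 1.447], 'grip_width': 0.012, 'grasp_force': 29.996}
```

View pics/c7v.png

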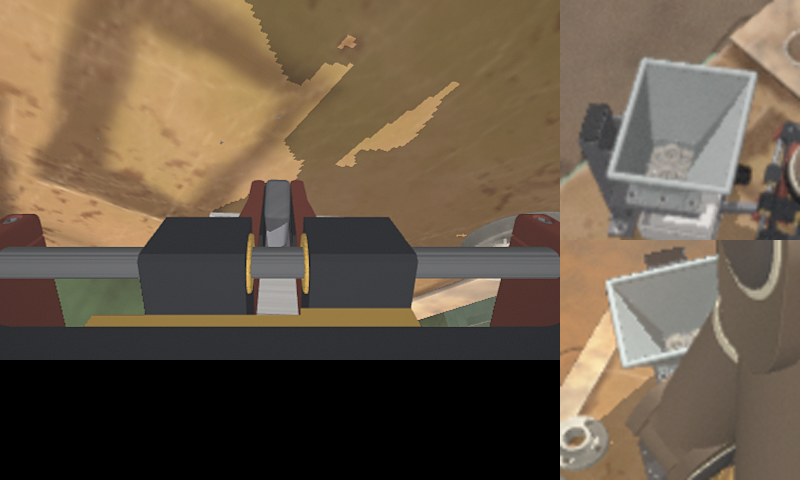

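The pan now stands under the spout, with its handle in line with the gripper at (278,185). I'll check the pan pose numerically from the earlier close wrist view, which also shows the knob.

Run:
```python
from h import *
w=np.load("w6.npz")
O=np.array([.4945,.3106,0]);y=np.radians(35.4);H=np.array([[np.cos(y),-np.sin(y),0],[np.sin(y),np.cos(y),0],[0,0,1]])
f=lambda X:((X-O)@H*1e3).round(1).tolist()
print("rim front",f(plane(w,[(237,233),(355,232)],.045))); print("handle end top",f(plane(w,[(295,149)],.062))); print("bottom front",f(plane(w,[(243,203),(350,203)],.0)))
print("knob side extents at z.147",f(plane(w,[(273,355),(312,355)],.147)))
print("knob proj",proj(w,(H@np.array([-.095,0,.147])+O)), proj(w,(H@np.array([-.106,0,.147])+O)))
print("lug bolts",f(plane(w,[(264,297),(320,298)],.134)))
```

```text
rim front [[-83.9, -52.6, 45.0], [-87.8, 53.8, 45.0]]
handle end top [[-182.0, -0.2, 62.0]]
bottom front [[-81.2, -53.5, 0.0], [-82.7, 55.9, 0.0]]
knob side extents at z.147 [[-71.8, -13.5, 147.0], [-74.5, 12.9, 147.0]]
knob proj [[292.91091521 340.99954821]] [[292.99385013 333.06588975]]
lug bolts [[-124.0, -17.6, 134.0], [-124.8, 15.7, 134.0]]
```

The pan is centred to within about 2 mm and square. Now I release it, back off, and look at the numbers.

Call:
move_arm(
  deltas=[
    {"delta_pos":[0,0,0],"turn":0},
    {"delta_pos":[0,0,0],"turn":0},
    {"delta_pos":[0,0,0],"turn":0},
    {"delta_pos":[0,0,0],"turn":0},
    {"delta_pos":[0,0,-0.06],"turn":0},
    {"delta_pos":[0,0,-0.1],"turn":0},
    {"delta_pos":[0,0,-0.1],"turn":0},
    {"delta_pos":[0,0,0],"turn":0},
  ],
  claw=-0.3,
)

```text
clock: 18.15
tool_pos: [0.3859, 0.2351, 0.0862]
ee_rot: [[-0.729, -0.552, 0.404], [-0.513, 0.832, 0.21], [-0.452, -0.054, -0.89]]
ft_force: [0.5, -0.3, 0.5]
grip_width: 0.0572
grasp_force: 0.0
```

```bash
python3 go.py -- -142,0,100 -142,0,150 -98,0,150
```

```text
t 18.15 grasp hopper mm [-129.5    1.    80.9] tool axes in hopper [[-0.892, 0.032, 0.451], [0.004, 0.998, -0.063], [-0.452, -0.054, -0.89]] q [-4.5, 18.3, -42.4, 142.0, 98.6, 19.2, -12.8]
-142,0,100 units [ 0.017 -0.016 -0.15 ] mm 22.8
-142,0,150 units [-0.151 -0.018 -0.297] mm 50.0
-98,0,150 units [-0.262  0.009  0.132] mm 44.0
```

Call:
move_arm(
  deltas=[
    {"delta_pos":[0.009,-0.008,-0.075],"turn":0},
    {"delta_pos":[0.009,-0.008,-0.075],"turn":0},
    {"delta_pos":[-0.05,-0.006,-0.1],"turn":0},
    {"delta_pos":[-0.05,-0.006,-0.1],"turn":0},
    {"delta_pos":[-0.05,-0.006,-0.1],"turn":0},
    {"delta_pos":[0,0,0],"turn":0},
    {"delta_pos":[0,0,0],"turn":0},
  ],
)

```text
clock: 18.85
tool_pos: [0.3767, 0.2256, 0.1474]
ee_rot: [[-0.732, -0.549, 0.403], [-0.512, 0.834, 0.206], [-0.449, -0.056, -0.892]]
ft_force: [-0.0, -1.1, -0.6]
grip_width: 0.0571
grasp_force: 0.0
```

```bash
python3 go.py -- -98,0,150
```

```text
t 18.85 grasp hopper mm [-142.5   -1.4  142. ] tool axes in hopper [[-0.893, 0.035, 0.448], [0.006, 0.998, -0.065], [-0.449, -0.056, -0.892]] q [2.1, 6.4, -45.7, 140.1, 52.0, 14.6, 33.4]
-98,0,150 units [-0.289  0.017  0.085] mm 45.3
```

Call:
move_arm(
  deltas=[
    {"delta_pos":[-0.073,0.004,0.021],"turn":0},
    {"delta_pos":[-0.072,0.004,0.021],"turn":0},
    {"delta_pos":[-0.072,0.004,0.021],"turn":0},
    {"delta_pos":[-0.072,0.004,0.021],"turn":0},
    {"delta_pos":[0,0,0],"turn":0},
    {"delta_pos":[0,0,0],"turn":0},
  ],
)

```text
clock: 19.45
tool_pos: [0.4116, 0.2535, 0.1557]
ee_rot: [[-0.731, -0.551, 0.402], [-0.514, 0.833, 0.208], [-0.449, -0.054, -0.892]]
ft_force: [-1.2, 0.1, -0.4]
grip_width: 0.057
grasp_force: 0.0
```

```bash
python3 go.py -- -98,0,150; python3 st.py | tail -c 150
```

```text
t 19.45 grasp hopper mm [-98.    1.1 150.3] tool axes in hopper [[-0.893, 0.033, 0.448], [0.005, 0.998, -0.063], [-0.449, -0.054, -0.892]] q [0.9, 10.4, -45.7, 134.5, 51.5, 18.3, 35.0]
-98,0,150 units [ 0.001 -0.007  0.002] mm 1.2
731, -0.551, 0.402], [-0.514, 0.833, 0.208], [-0.449, -0.054, -0.892]], 'ft_force': [-1.219, 0.115, -0.406], 'grip_width': 0.057, 'grasp_force': 0.0}
```

No contact so far. Closing on the knob.

Call:
move_arm(
  deltas=[
    {"delta_pos":[0,0,0],"turn":0},
    {"delta_pos":[0,0,0],"turn":0},
    {"delta_pos":[0,0,0],"turn":0},
    {"delta_pos":[0,0,0],"turn":0},
    {"delta_pos":[0,0,0],"turn":0},
  ],
  claw=1,
)

```text
clock: 19.95
tool_pos: [0.412, 0.2525, 0.156]
ee_rot: [[-0.731, -0.55, 0.403], [-0.513, 0.833, 0.206], [-0.449, -0.056, -0.892]]
ft_force: [0.9, -2.6, 2.2]
grip_width: 0.0246
grasp_force: 30.0
```

```bash
python3 go.py -- -128,0,150 -165,0,150; python3 st.py | tail -c 120
```

```text
t 19.95 grasp hopper mm [-9.820e+01  1.000e-01  1.507e+02] tool axes in hopper [[-0.893, 0.034, 0.448], [0.005, 0.998, -0.065], [-0.449, -0.056, -0.892]] q [1.0, 10.3, -45.7, 134.5, 51.5, 18.4, 35.0]
-128,0,150 units [ 0.18  -0.007 -0.085] mm 29.8
-165,0,150 units [ 0.22  -0.008 -0.111] mm 37.0
833, 0.206], [-0.449, -0.056, -0.892]], 'ft_force': [0.887, -2.646, 2.167], 'grip_width': 0.025, 'grasp_force': 30.005}
```

Call:
move_arm(
  deltas=[
    {"delta_pos":[0.0595,-0.002,-0.03],"turn":0},
    {"delta_pos":[0.0595,-0.002,-0.03],"turn":0},
    {"delta_pos":[0.0595,-0.002,-0.03],"turn":0},
    {"delta_pos":[0.0595,-0.002,-0.03],"turn":0},
    {"delta_pos":[0.0595,-0.002,-0.03],"turn":0},
    {"delta_pos":[0,0,0],"turn":0},
  ],
)

```text
clock: 20.55
tool_pos: [0.3704, 0.2235, 0.156]
ee_rot: [[-0.731, -0.55, 0.403], [-0.513, 0.833, 0.206], [-0.449, -0.056, -0.892]]
ft_force: [-2.2, -3.8, 2.7]
grip_width: 0.0244
grasp_force: 30.0
```

```bash
python3 go.py -- -165,0,150; python3 st.py | tail -c 120
```

```text
t 20.55 grasp hopper mm [-149.     0.5  150.7] tool axes in hopper [[-0.893, 0.034, 0.448], [0.005, 0.998, -0.065], [-0.449, -0.056, -0.892]] q [5.6, 4.5, -48.8, 140.1, 44.1, 14.7, 41.1]
-165,0,150 units [ 0.098 -0.007 -0.044] mm 16.1
833, 0.206], [-0.449, -0.056, -0.892]], 'ft_force': [-2.229, -3.795, 2.683], 'grip_width': 0.024, 'grasp_force': 30.02}
```

Call:
move_arm(
  deltas=[
    {"delta_pos":[0.03,-0.001,-0.015],"turn":0},
    {"delta_pos":[0.03,-0.001,-0.015],"turn":0},
    {"delta_pos":[0.0,0,0],"turn":0},
  ],
)

```text
clock: 20.85
tool_pos: [0.3627, 0.2181, 0.1561]
ee_rot: [[-0.731, -0.55, 0.403], [-0.513, 0.833, 0.207], [-0.449, -0.055, -0.892]]
ft_force: [0.8, -3.7, 1.9]
grip_width: 0.0247
grasp_force: 30.0
```

```bash
python3 go.py; python3 st.py | tail -c 120
```

```text
t 20.85 grasp hopper mm [-158.3    0.6  150.7] tool axes in hopper [[-0.893, 0.034, 0.448], [0.006, 0.998, -0.064], [-0.449, -0.055, -0.892]] q [6.8, 3.3, -49.6, 141.1, 41.5, 14.0, 43.6]
833, 0.207], [-0.449, -0.055, -0.892]], 'ft_force': [0.809, -3.741, 1.931], 'grip_width': 0.025, 'grasp_force': 30.013}
```

Call:
move_arm(
  deltas=[
    {"delta_pos":[0.015,0,-0.0075],"turn":0},
    {"delta_pos":[0.015,0,-0.0075],"turn":0},
    {"delta_pos":[0.0,0,0],"turn":0},
  ],
)

```text
clock: 21.15
tool_pos: [0.3607, 0.2169, 0.1571]
ee_rot: [[-0.731, -0.55, 0.404], [-0.511, 0.834, 0.21], [-0.453, -0.053, -0.89]]
ft_force: [22.2, 5.8, -20.5]
grip_width: 0.0247
grasp_force: 29.9
```

```bash
python3 go.py; python3 st.py | tail -c 120
```

```text
t 21.15 grasp hopper mm [-160.6    0.8  151.8] tool axes in hopper [[-0.892, 0.035, 0.451], [0.007, 0.998, -0.063], [-0.453, -0.053, -0.89]] q [7.4, 2.7, -49.9, 141.4, 40.0, 13.5, 44.9]
834, 0.21], [-0.453, -0.053, -0.89]], 'ft_force': [22.167, 5.778, -20.517], 'grip_width': 0.025, 'grasp_force': 29.874}
```

Hard stop reached after 62.4 mm. I'll let the nuts fall, then check numerically.

Call:
move_arm(
  deltas=[
    {"delta_pos":[-0.012,0,0.006],"turn":0},
    {"delta_pos":[0,0,0],"turn":0},
    {"delta_pos":[0,0,0],"turn":0},
    {"delta_pos":[0,0,0],"turn":0},
    {"delta_pos":[0,0,0],"turn":0},
    {"delta_pos":[0,0,0],"turn":0},
    {"delta_pos":[0,0,0],"turn":0},
    {"delta_pos":[0,0,0],"turn":0},
    {"delta_pos":[0,0,0],"turn":0},
    {"delta_pos":[0,0,0],"turn":0},
  ],
)

```text
clock: 22.15
tool_pos: [0.3614, 0.2174, 0.1569]
ee_rot: [[-0.731, -0.55, 0.404], [-0.512, 0.833, 0.208], [-0.452, -0.055, -0.891]]
ft_force: [5.7, -2.5, 1.4]
grip_width: 0.0247
grasp_force: 29.9
```

```bash
python3 st.py | tail -c 120; python3 snap.py scene c8; python3 snap.py side s8;python3 - <<'E'
import cv2,numpy as np
a=cv2.imread("pics/c7.png");b=cv2.imread("pics/c8.png")
r=lambda i:cv2.resize(i[215:300,165:265],(400,340),interpolation=cv2.INTER_CUBIC)
s=cv2.imread("pics/s8.png")[140:225,150:250]
cv2.imwrite("pics/c8v.png",np.hstack([r(b),cv2.resize(s,(400,340),interpolation=cv2.INTER_CUBIC)]))
E
```

```text
833, 0.208], [-0.452, -0.055, -0.891]], 'ft_force': [5.654, -2.519, 1.419], 'grip_width': 0.025, 'grasp_force': 29.924}
```

View pics/c8v.png

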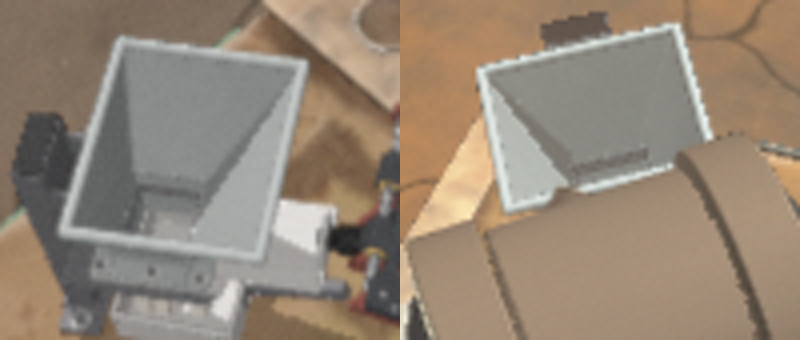

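The nuts have left the hopper, and the pan stands below. Pushing the gate shut.

Call:
move_arm(
  deltas=[
    {"delta_pos":[-0.0595,0.002,0.03],"turn":0},
    {"delta_pos":[-0.0595,0.002,0.03],"turn":0},
    {"delta_pos":[-0.0595,0.002,0.03],"turn":0},
    {"delta_pos":[-0.0595,0.002,0.03],"turn":0},
    {"delta_pos":[-0.0595,0.002,0.03],"turn":0},
    {"delta_pos":[-0.0476,0.002,0.024],"turn":0},
    {"delta_pos":[0,0,0],"turn":0},
  ],
)

```text
clock: 22.95
tool_pos: [0.4095, 0.251, 0.1569]
ee_rot: [[-0.731, -0.55, 0.405], [-0.512, 0.833, 0.208], [-0.451, -0.055, -0.891]]
ft_force: [6.8, -3.4, 4.5]
grip_width: 0.0245
grasp_force: 29.9
```

```bash
python3 go.py; python3 st.py | tail -c 120
```

```text
t 22.95 grasp hopper mm [-101.1    0.2  151.6] tool axes in hopper [[-0.892, 0.035, 0.45], [0.006, 0.998, -0.065], [-0.451, -0.055, -0.891]] q [1.7, 10.0, -46.4, 134.9, 51.4, 18.1, 35.0]
833, 0.208], [-0.451, -0.055, -0.891]], 'ft_force': [6.763, -3.419, 4.491], 'grip_width': 0.024, 'grasp_force': 29.923}
```

Call:
move_arm(
  deltas=[
    {"delta_pos":[-0.012,0,0.006],"turn":0},
    {"delta_pos":[-0.012,0,0.006],"turn":0},
    {"delta_pos":[0,0,0],"turn":0},
    {"delta_pos":[0,0,0],"turn":0},
  ],
)

```text
clock: 23.35
tool_pos: [0.4118, 0.2525, 0.1568]
ee_rot: [[-0.731, -0.55, 0.404], [-0.513, 0.833, 0.207], [-0.451, -0.056, -0.891]]
ft_force: [-1.4, -6.5, 12.6]
grip_width: 0.0242
grasp_force: 30.0
```

```bash
python3 go.py; python3 st.py | tail -c 120
```

```text
t 23.35 grasp hopper mm [-98.4   0.2 151.5] tool axes in hopper [[-0.893, 0.034, 0.45], [0.005, 0.998, -0.066], [-0.451, -0.056, -0.891]] q [1.5, 10.3, -46.2, 134.6, 51.7, 18.4, 34.8]
33, 0.207], [-0.451, -0.056, -0.891]], 'ft_force': [-1.361, -6.453, 12.64], 'grip_width': 0.024, 'grasp_force': 29.954}
```

Call:
move_arm(
  deltas=[
    {"delta_pos":[-0.009,0,0.0045],"turn":0},
    {"delta_pos":[-0.009,0,0.0045],"turn":0},
    {"delta_pos":[0,0,0],"turn":0},
    {"delta_pos":[0,0,0],"turn":0},
  ],
)

```text
clock: 23.75
tool_pos: [0.4126, 0.253, 0.1561]
ee_rot: [[-0.731, -0.55, 0.403], [-0.514, 0.833, 0.204], [-0.448, -0.058, -0.892]]
ft_force: [-16.3, -13.5, 26.4]
grip_width: 0.0245
grasp_force: 30.1
```

```bash
python3 go.py; python3 st.py | tail -c 120
```

```text
t 23.75 grasp hopper mm [-9.740e+01  1.000e-01  1.507e+02] tool axes in hopper [[-0.894, 0.034, 0.447], [0.004, 0.998, -0.067], [-0.448, -0.058, -0.892]] q [1.3, 10.5, -46.2, 134.4, 51.9, 18.7, 34.7]
 0.204], [-0.448, -0.058, -0.892]], 'ft_force': [-16.337, -13.476, 26.442], 'grip_width': 0.024, 'grasp_force': 30.097}
```

Firm at the shut stop, with travel matching 62 mm. I'll release and withdraw forward, then up and away.

Call:
move_arm(
  deltas=[
    {"delta_pos":[0,0,0],"turn":0},
    {"delta_pos":[0,0,0],"turn":0},
    {"delta_pos":[0,0,0],"turn":0},
    {"delta_pos":[0,0,0],"turn":0},
    {"delta_pos":[0.0595,-0.002,-0.03],"turn":0},
    {"delta_pos":[0.0595,-0.002,-0.03],"turn":0},
    {"delta_pos":[0.0595,-0.002,-0.03],"turn":0},
    {"delta_pos":[0.0595,-0.002,-0.03],"turn":0},
    {"delta_pos":[0.0595,-0.002,-0.03],"turn":0},
    {"delta_pos":[0,0,0],"turn":0},
  ],
  claw=-0.3,
)

```text
clock: 24.75
tool_pos: [0.3714, 0.2241, 0.1559]
ee_rot: [[-0.731, -0.551, 0.403], [-0.514, 0.833, 0.206], [-0.449, -0.056, -0.892]]
ft_force: [0.9, -0.0, -0.2]
grip_width: 0.0571
grasp_force: 0.0
```

```bash
python3 go.py -- -155,0,250; python3 st.py | tail -c 120; python3 snap.py scene c9
python3 - <<'E'
from h import *
a=np.load("s3.npz")["frame"].astype(int);c=np.load("c9.npz")["frame"].astype(int)
O=np.array([.4945,.3106,0]);y=np.radians(35.4);H=np.array([[np.cos(y),-np.sin(y),0],[np.sin(y),np.cos(y),0],[0,0,1]])
d=np.load("c9.npz")
# knob (dark) centroid now vs before, near its projected place
u,v=proj(d,(H@[-.09,0,.147]+O))[0]; print(u,v)
for f in("scene0","s3","c9"):
    g=np.load(f+".npz")["frame"].astype(int).sum(2)[int(v)-10:int(v)+12,int(u)-10:int(u)+14]; ys,xs=np.where(g<130); print(f,len(xs),xs.mean()+int(u)-10,ys.mean()+int(v)-10)
E
```

```text
t 24.75 grasp hopper mm [-147.7    0.4  150.5] tool axes in hopper [[-0.894, 0.034, 0.448], [0.005, 0.998, -0.065], [-0.449, -0.056, -0.892]] q [6.0, 4.7, -49.3, 140.0, 44.7, 14.9, 40.6]
-155,0,250 units [-0.255 -0.042 -0.613] mm 99.8
 0.833, 0.206], [-0.449, -0.056, -0.892]], 'ft_force': [0.861, -0.02, -0.245], 'grip_width': 0.057, 'grasp_force': 0.0}
235.6411048943961 272.6426095131556
scene0 27 236.0 272.6296296296296
s3 26 236.23076923076923 272.8076923076923
c9 16 235.6875 272.875
```

Call:
move_arm(
  deltas=[
    {"delta_pos":[-0.08,-0.01,-0.2],"turn":0},
    {"delta_pos":[-0.08,-0.01,-0.2],"turn":0},
    {"delta_pos":[-0.08,-0.01,-0.2],"turn":0},
    {"delta_pos":[0,0,0],"turn":0},
    {"delta_pos":[0,0,0],"turn":0},
    {"delta_pos":[0,0,0],"turn":0},
  ],
)

```text
clock: 25.4
tool_pos: [0.3719, 0.2148, 0.2052]
ee_rot: [[-0.738, -0.537, 0.408], [-0.509, 0.84, 0.186], [-0.443, -0.07, -0.894]]
ft_force: [-0.5, 0.4, -0.6]
grip_width: 0.0571
grasp_force: 0.0
```

```bash
python3 go.py; python3 snap.py wrist w9
python3 - <<'E'
from h import *
O=np.array([.4945,.3106,0]);y=np.radians(35.4);H=np.array([[np.cos(y),-np.sin(y),0],[np.sin(y),np.cos(y),0],[0,0,1]])
w=np.load("w9.npz")
q=lambda *p:proj(w,(H@np.array(p)/1e3+O))[0]
print("pred end",q(-137,0,62).round(),"pred wall",q(-60,0,38).round(), "rim corners",q(-50,-54,45).round(),q(-50,54,45).round())
g=cv2.cvtColor(w["frame"],cv2.COLOR_RGB2GRAY); hsv=cv2.cvtColor(w["frame"],cv2.COLOR_RGB2HSV)
# grey (unsaturated) runs along rows across the handle and the front rim
for X in(-130,-115,-100):
    u,v=q(X,0,45+(-115-X)*.3+10).round().astype(int)
    r=np.where(hsv[v,u-25:u+26,1]<60)[0]+u-25; print(X,(u,v),r.min() if len(r) else None,r.max() if len(r) else None, plane(w,[(r.mean(),v)],.05)@H-O@H if len(r) else "")
E
```

```text
t 25.4 grasp hopper mm [-152.8   -7.6  199.9] tool axes in hopper [[-0.896, 0.049, 0.441], [0.013, 0.996, -0.085], [-0.443, -0.07, -0.894]] q [16.6, -4.1, -54.3, 136.4, 8.3, 20.3, 78.0]
pred end [297. 158.] pred wall [297. 204.] rim corners [251. 214.] [345. 215.]
-130 (np.int64(297), np.int64(163)) 291 302 [[-0.1235378  -0.00045107  0.05      ]]
-115 (np.int64(297), np.int64(173)) 291 302 [[-0.11178289 -0.00051606  0.05      ]]
-100 (np.int64(297), np.int64(183)) 290 301 [[-0.09936424 -0.00161264  0.05      ]]
```

Run:
```python
from h import *
w=np.load("w9.npz");h=cv2.cvtColor(w["frame"],cv2.COLOR_RGB2HSV)
print("col297 sat",dict(zip(range(148,172),h[148:172,297,1].tolist())))
print("col265 val",h[192:232,262,2].tolist()); print("row222 sat",np.where(h[222,220:380,1]<40)[0][[0,-1]]+220, "w", [np.where(h[r,220:380,1]<40)[0][[0,-1]]+220 for r in(208,214,218)])
```

```text
col297 sat {148: 118, 149: 107, 150: 38, 151: 11, 152: 5, 153: 8, 154: 11, 155: 8, 156: 11, 157: 8, 158: 8, 159: 11, 160: 8, 161: 10, 162: 5, 163: 7, 164: 8, 165: 6, 166: 6, 167: 6, 168: 6, 169: 6, 170: 6, 171: 9}
col265 val [161, 143, 165, 163, 160, 159, 160, 160, 161, 160, 159, 162, 161, 160, 162, 159, 161, 162, 164, 161, 160, 159, 193, 236, 239, 198, 155, 163, 166, 167, 169, 170, 167, 162, 164, 169, 172, 167, 165, 167]
row222 sat [248 340] w [array([250, 339]), array([248, 339]), array([248, 341])]
```

The pan's front rim is within about 1 mm of its intended place, its sideways offset is a few mm at most, and the gate is shut. The arm is clear, so I'm handing in.

```bash
python3 -c "
from workcell import env
print(env.hand_in())"
```

```text
the job is handed in; nothing more can be done
None
```

Job handed in at about 25 s: the pan is under the spout with its handle to the front, about 1 mm off fore-and-aft and up to 4 mm sideways; the gate was pulled to its open stop, the nuts dropped out of the hopper (I did not count them in the pan), the gate was pushed back to its shut stop, and the arm is clear.

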